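# Snap the test gauge into the boiler's quick coupler

### The arm

A 6-joint arm with a two-finger parallel gripper is mounted at the origin on the work surface. World frame = base frame: x ahead of the robot, y to its left, z up, the work surface at z = 0. Lengths are in mm, angles in rad, forces in N, time in s.
With the tool pointing down it reaches from about 375 to 900 mm from the base axis. Payload 3.1 kg.
Tool frame: the origin (TCP) lies midway between the tips of the shut fingers; the grasp point (between the pads) lies 19 mm behind it; x points along the fingers, z is the direction in which the jaws open and shut, and the axes are right-handed (so a half turn about x gives the same grasp; the last joint's range is limited). The gripper opens to 85 mm and grips with 20 to 120 N. Pads are 22 mm wide; open, the fingers measure 114 mm over their backs; the gripper's body (76 mm by 85 mm) begins 54 mm behind the grasp point. The pads swing forward as they close: fully open they stand 13 mm farther back than shut.
Start: joints at [0.995, 0.527, 1.433, -0, 1.181, -0.178], TCP at [242.078, 576.19, 205.91] pointing down, gripper open.
Joint ranges: [-3.08, 3.08], [-0.75, 2.2], [0.22, 2.44], [-1.43, 4.57], [0, 2.65], [-2.85, 2.85]. Speed limits (rad/s): [2.79, 2.79, 3.14, 3.14, 3.14, 3.14].

### API

Orientations are given as [roll, pitch, yaw] about the fixed x, y, z axes, in that order (R = Rz(yaw) Ry(pitch) Rx(roll)).
In Python, from station import manip, hand, planner, get_obs, grab_frame, camera_params, order gives the robot as it stands. Calls block until the motion is done:
- manip.move_ptp(position, orientation): joint-space move of the TCP to a pose.
- manip.move_linear(position, rate=150, attitude=None): straight line of the TCP; attitude=None keeps the orientation; rate is the mean speed in mm/s.
- manip.set_joints(angles): joint-space move.
- hand.release() and hand.clamp(newtons=None): open the fingers fully, or close them until they stop; newtons is the grip in N (None keeps the last).
- manip.wait(seconds).
- planner.inverse_kinematics(position, orientation): joint angles nearest the present ones, or None.
- get_obs(): the state.
- grab_frame(name): name is "side" or "top"; returns the picture (400x640x3 uint8, red, green, blue); there is no depth.
- camera_params(name): a dict with "camera_matrix" (3x3 intrinsics, pixels), "rvec" (rotation vector, rad) and "tvec" (3), from world to camera coordinates, as OpenCV has them. Camera axes: x right, y down, z forward; pixel columns grow to the right and rows downward; lengths in mm; the calibration is good to about 2 mm. A picture is of the moment at which its call begins. camera_params takes no time and is no camera call.
A pose or a line that the arm cannot do raises manip.Unreachable and nothing moves.
- order.hand_in(): hands the job in, once; it reports no verdict.
The state is a dict: "time": time; "q": joint angles; "joint_vel": joint speeds; "joint_torque": joint torques, N m; "tool_pos": TCP position; "ee_rot": TCP orientation; "ft_force": force on the tool from outside, world axes, zero at the start; "moment": the same for the moment, N m; "gripper_width": finger opening in mm.
Only numpy, scipy, OpenCV 4.12 (cv2) and the standard library are available. Lean on these libraries where they do the work, as an engineer would, in place of code of your own. Each camera call takes 0.05 s, during which the arm holds its last target. There are 200 camera calls.

### The job

Pull the coupler's brass sleeve back (down) until it catches and let go of it, so that it stays back by itself. Then take the pressure gauge from its wooden stand and press its plug gently and straight down into the coupler until the sleeve springs forward (up) again and locks it. Let go, leaving the gauge upright in the coupler and the tin, copper tee and wrench where they are.

Things in the scene. Friction and masses are not known exactly. Their poses are not given: they have to be found in the camera images.
- riser: Fixed upright quick coupler on a grey 110 x 110 x 12 mm base plate, mouth up. Origin: centre of the plate's underside, on the coupler's vertical axis, z up. The post is screwed in by an unknown amount: the mouth's rim lies 125 to 141 mm above the origin, different each time and not measured: feel for it. A brass branch with a 44 mm blue wheel sticks out 65 mm along +x, below 55 mm height.
- mouth_low (a point): Point on the coupler's axis 125 mm above the base: the LOWEST the rim can be (the real rim is 0 to 16 mm higher, as is all below it). Steel nose 35 mm across at the rim, funnel 26 mm wide narrowing to the 18 mm bore in 4 mm. Brass sleeve 41 mm across, from 6 to 46 mm below the rim, then its 47 mm wide flange down to 52 mm (sleeve forward); blue ring near its top.
- toes_low (a point): Point on the axis 30 mm below mouth_low, likewise 0 to 16 mm below its real place: where the plug's tip meets two sprung toes in the bore once the sleeve is back. Pushing them 3 to 4 mm further down (7 N at first, about 14 N at the end) trips the catch; more than 28 N would harm it. While the sleeve is forward two hooks 12 mm below the rim bar the bore; they part when the sleeve is back.
- sleeve (a joint): Travel of the brass sleeve in m: 0 = forward (up, its start), grows as it is pulled back (down), end stop 0.013. Its spring pushes it forward with 6 to 12 N. Pulled to 0.010 or more with no plug in, a catch holds it when let go, near 0.0085. It springs to 0 by itself when a plug pressed in trips the catch, about 1 mm before the plug's collar meets the rim.
- gauge_case (a point): Centre of the gauge's round black rubber-booted case, 56 mm across and 30 mm thick, its flat faces upright: the face with the white dial looks to this point's +x, the case's thickness is along x, z is up. The case's top is 28 mm above this point. Grip it across its 30 mm thickness from above. The gauge weighs about 0.18 kg.
- gauge_tip (a point): Centre of the bottom end of the gauge's plug, 88 mm straight below gauge_case. The plug is 16 mm across (end chamfered 0.8 mm), with a groove 15.5 to 24 mm above the tip; its 28 mm wide brass collar begins 34.5 mm above the tip and meets the coupler's rim when the plug is fully in.
- gauge: The whole gauge (same point and axes as gauge_tip).
- stand: Fixed wooden block 90 x 90 x 45 mm, origin under its centre, with an upright 18.5 mm hole in its middle in which the gauge's plug hangs, the collar resting on the block's top. Lift the gauge 40 mm or more to clear it.
- tin: Loose green open tin, 60 mm across, 45 mm high, origin under its centre; leave alone.
- tee: Loose copper pipe tee, 56 mm long, 50 mm high, origin under its centre; leave alone.
- wrench: Loose wrench, 180 mm long, lying on the bench beyond the work; leave alone.
There are look-alikes about, which are no part of the job. Leave any purple or turquoise look-alike of the gauge alone.

How it is judged:
By the outcome, as a careful person would: the job done as asked, in the order asked, and still so for the second after the job is handed in, with the robot touching nothing.
It also fails if it takes over 61 s, if anything falls off the work surface, if the arm or the gripper's body presses on something with over 40 N, if the wrist force passes 120 N, or if a joint passes its speed limit or range.

## Working session

There is one attempt and no reset: what is moved stays moved. The work goes in short steps, each a Python script; the robot and the scene stay as the last script left them, time stands still between calls to the robot, and variables do not carry over. Pictures are saved under pics/ and viewed, and the job is handed in when it is done.

```bash
ls; mkdir -p pics; python3 - <<'E'
from station import *
import cv2
for n in("side","top"):
    cv2.imwrite(f"pics/{n}0.png",cv2.cvtColor(grab_frame(n),cv2.COLOR_RGB2BGR))
    p=camera_params(n);print(n,p)
    R=cv2.Rodrigues(p["rvec"])[0] if 0 else None
o=get_obs();print(o)
E
```

```text
pics
side {'camera_matrix': array([[517.04134924,   0.        , 321.16142231],
       [  0.        , 517.04134924, 199.52697522],
       [  0.        ,   0.        ,   1.        ]]), 'rvec': array([ 0.55876761, -2.70625682,  1.13635752]), 'tvec': array([551.65729106, 254.12478078, 862.63349374])}
top {'camera_matrix': array([[435.51517243,   0.        , 319.63810322],
       [  0.        , 435.51517243, 195.63237556],
       [  0.        ,   0.        ,   1.        ]]), 'rvec': array([ 2.27093875, -1.90253201,  0.20428865]), 'tvec': array([-123.79909517,  626.66095142,  849.1108959 ])}
{'time': 0.1, 'q': array([ 9.94516955e-01,  5.28380761e-01,  1.43373353e+00, -2.30787400e-05,
        1.18138761e+00, -1.78489101e-01]), 'joint_vel': array([ 8.83645221e-04, -3.49465654e-03, -9.66227283e-04, -6.50488495e-04,
        1.86971470e-03, -3.38428406e-05]), 'joint_torque': array([-9.48575507e-04, -4.43305457e+01, -1.78585070e+01, -3.12117272e-04,
        3.88568529e-03,  2.03065063e-06]), 'tool_pos': array([241.71792752, 575.64324812, 205.03979008]), 'ee_rot': array([ 2.97427722,  1.56888696, -2.13589325]), 'ft_force': array([ 0.24018166,  0.29004656, -0.07365692]), 'moment': array([-0.04612037, -0.02991067, -0.06259731]), 'gripper_width': 85.90954274628997}
```

View pics/side0.png

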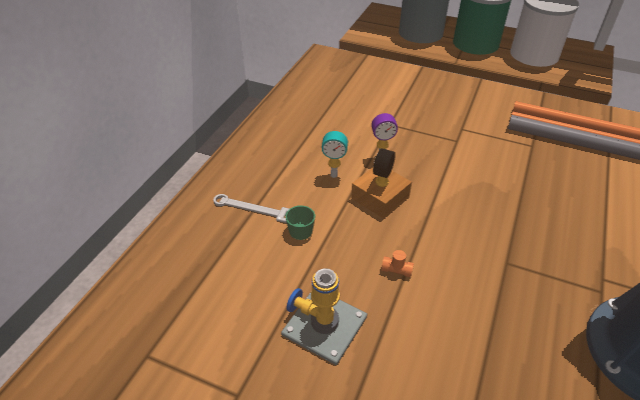

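View pics/top0.png

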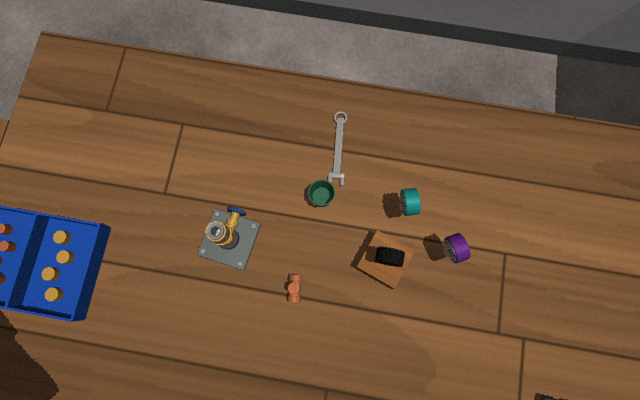

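```bash
cat > h.py <<'E'
import numpy as np, cv2
from station import *
def cam(n):
    p=camera_params(n);R=cv2.Rodrigues(np.array(p["rvec"]))[0];return np.array(p["camera_matrix"]),R,np.array(p["tvec"])
def ray(n,uv):
    K,R,t=cam(n);d=R.T@np.linalg.inv(K)@np.array([*uv,1.]);return -R.T@t,d/np.linalg.norm(d)
def onplane(n,uv,z):
    c,d=ray(n,uv);return c+d*(z-c[2])/d[2]
def tri(a,b):
    (c1,d1),(c2,d2)=ray("side",a),ray("top",b)
    s=np.linalg.lstsq(np.c_[d1,-d2],c2-c1,rcond=None)[0];p,q=c1+s[0]*d1,c2+s[1]*d2
    return (p+q)/2,np.linalg.norm(p-q)
def proj(n,P):
    K,R,t=cam(n);x=K@(R@np.array(P,float)+t);return x[:2]/x[2]
def snap(n,name,c=None,s=5):
    im=cv2.cvtColor(grab_frame(n),cv2.COLOR_RGB2BGR)
    if c: im=cv2.resize(im[c[1]:c[3],c[0]:c[2]],None,fx=s,fy=s,interpolation=cv2.INTER_CUBIC)
    cv2.imwrite(f"pics/{name}.png",im);return im
E
python3 - <<'E'
from h import *
np.set_printoptions(precision=1,suppress=True)
S=cv2.imread("pics/side0.png");T=cv2.imread("pics/top0.png")
def up(im,x0,y0,w,h): return cv2.resize(im[y0:y0+h,x0:x0+w],(400,300),interpolation=cv2.INTER_CUBIC)
m=np.vstack([np.hstack([up(T,190,200,80,60+15-15),up(S,280,262,106,80)]),np.hstack([up(T,345,222,80,60),up(S,340,135,106,80)])])
cv2.imwrite("pics/mosaic.png",cv2.resize(m,(800,600)))
for n in("side","top"): print(n,ray(n,(320,200)))
# grey plate in top
def cont(im,mask):
    c=max(cv2.findContours(mask.astype(np.uint8),0,2)[0],key=cv2.contourArea);return c
h=cv2.cvtColor(T,cv2.COLOR_BGR2HSV)
roi=np.zeros(h.shape[:2],bool);roi[190:280,185:275]=1
g=cont(T,roi&(h[...,1]<70)&(h[...,2]>50)); r=cv2.minAreaRect(g);print("plate",r,[onplane("top",p,12) for p in cv2.boxPoints(r)],onplane("top",r[0],12))
roi[:]=0;roi[240:275,370:410]=1
b=cont(T,roi&(h[...,2]<45));print("case",cv2.minAreaRect(b),cv2.contourArea(b))
roi[:]=0;roi[225:295,345:425]=1
hs=cv2.cvtColor(S,cv2.COLOR_BGR2HSV);roi[:]=0;roi[145:185,368:400]=1
c=cont(S,roi&(hs[...,2]<50));print("case side",cv2.minAreaRect(c),cv2.boundingRect(c))
E
```

```text
side (array([336. , 620.6, 784.2]), array([ 0.3, -0.7, -0.7]))
top (array([442.1, -51.9, 964.8]), array([ 0.2,  0. , -1. ]))
plate ((228.60000610351562, 238.7000274658203), (50.28021240234375, 50.28021240234375), 18.434947967529297) [array([474.8, 230.9,  12. ]), array([584.1, 220.9,  12. ]), array([567.6, 108.7,  12. ]), array([459.6, 121.2,  12. ])] [520.8 170.2  12. ]
case ((389.1487121582031, 256.1081237792969), (27.94782829284668, 16.933094024658203), 9.462322235107422) 408.0
case side ((383.058837890625, 163.7647247314453), (17.46256446838379, 23.768489837646484), 14.03624439239502) (374, 154, 20, 23)
```

View pics/mosaic.png

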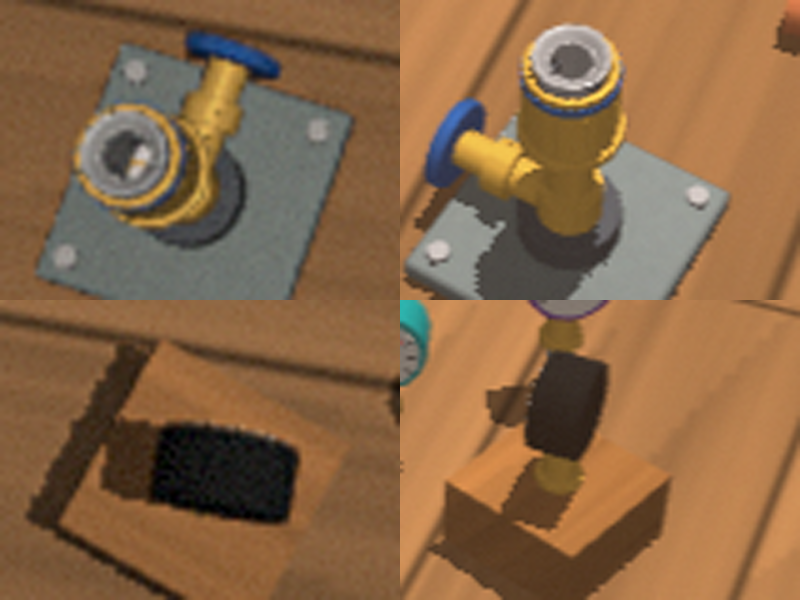

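```bash
cat >> h.py <<'E'
from scipy.spatial.transform import Rotation as Ro
import warnings; warnings.filterwarnings("ignore")
def down(a):
    x=np.array([0,0,-1.]);z=np.array([np.cos(a),np.sin(a),0]);return Ro.from_matrix(np.c_[x,np.cross(z,x),z]).as_euler("xyz").tolist()
E
python3 - <<'E'
from h import *
np.set_printoptions(precision=2,suppress=True)
rim=tri((280+172/3.774,262+57/3.75),(190+127/5,200+154/5));print("rim",rim)
# collar/case
case=tri((340+167/3.774,135+105/3.75),(345+226/5,222+172/5));print("case",case)
f=lambda x,y,z:onplane("top",(345+x/5,222+y/5),z)
z=case[0][2]
# case corners (mosaic px) far/near edges : thickness mid axis
print("case corners",[f(*p,z)[:2] for p in((155,425),(298,450),(290,523),(155,510))])
print("stand corners",[f(*p,45)[:2] for p in((160,42),(345,155),(60,225))])
print("plate corners",[onplane("top",(190+x/5,200+y/5),12)[:2] for x,y in((122,45),(352,118),(38,272))])
print("wheel",onplane("top",(190+232/5,200+55/5),35))
for n,uv,zz in(("tee",(294,287),30),("purple",(456,248),110),("teal",(411,202),110),("tin",(321,194),30)): print(n,onplane("top",uv,zz)[:2])
for a in np.arange(-1.5,1.6,.5):
  for p in (rim[0]+[0,0,20],case[0]+[0,0,80]):
    q=planner.inverse_kinematics(p.tolist(),down(a));print(round(a,1),None if q is None else np.array(q),end=" ")
  print()
E
```

```text
rim (array([520.78, 169.38, 136.77]), np.float64(0.29538250120078097))
case (array([ 535.07, -172.6 ,   96.69]), np.float64(1.1287183952524669))
case corners [array([ 434.65, -159.22]), array([ 435.1 , -214.78]), array([ 407.79, -215.38]), array([ 403.43, -163.89])]
stand corners [array([ 590.67, -144.36]), array([ 556.98, -227.85]), array([ 507.28, -114.63])]
plate corners [array([580.12, 216.08]), array([565.87, 108.29]), array([475.51, 229.24])]
wheel [580.84 161.48  35.  ]
tee [444.09   8.1 ]
purple [ 572.9  -294.93]
teal [ 648.73 -196.37]
tin [651.35 -12.68]
-1.5 [ 0.11  0.49  1.68 -0.    0.97  1.61] -1.5 [-0.51  0.48  1.62  0.    1.04  0.99] 
-1.0 [ 0.11  0.49  1.68 -0.    0.97  1.11] -1.0 [-0.51  0.48  1.62  0.    1.04  0.49] 
-0.5 [ 0.11  0.49  1.68 -0.    0.97  0.61] -0.5 [-0.51  0.48  1.62  0.    1.04 -0.01] 
0.0 [ 0.11  0.49  1.68 -0.    0.97  0.11] 0.0 [-0.51  0.48  1.62  0.    1.04 -0.51] 
0.5 [ 0.11  0.49  1.68 -0.    0.97 -0.39] 0.5 [-0.51  0.48  1.62  0.    1.04 -1.01] 
1.0 [ 0.11  0.49  1.68 -0.    0.97 -0.89] 1.0 [-0.51  0.48  1.62  0.    1.04 -1.51] 
1.5 [ 0.11  0.49  1.68 -0.    0.97 -1.39] 1.5 [-0.51  0.48  1.62  0.    1.04 -2.01]
```

```bash
python3 - <<'E'
from h import *
np.set_printoptions(precision=2,suppress=True)
x,y=520.7,169.2
manip.move_ptp([x,y,195],down(0.0))
manip.move_linear([x,y,94],rate=100)
o=get_obs();print(o["time"],o["tool_pos"],o["ft_force"])
hand.clamp(70);o=get_obs();print("grip",o["gripper_width"],o["tool_pos"],o["ft_force"],o["moment"],o["time"])
f0=o["ft_force"][2]
if 36<o["gripper_width"]<46:
  for d in (3,6,9,10,11,12,12.6):
    manip.move_linear([x,y,94-d],rate=25);o=get_obs();print(d,o["tool_pos"],o["ft_force"],o["gripper_width"])
    if o["ft_force"][2]-f0>25: break
snap("side","pull",(240,180,400,300))
print(o["time"])
E
```

```text
3.05 [521.23 169.3   94.54] [ 0.5  -0.2   0.87]
grip 38.129969760730155 [521.4  169.25  94.67] [ 0.05 -0.25  4.39] [ 0.01 -0.15 -0.13] 3.5583
3 [521.38 169.24  91.93] [-0.52 -0.38  7.13] 38.12012745659816
6 [521.42 169.22  89.16] [-1.94 -0.73  8.32] 38.35158872147703
9 [521.42 169.24  86.16] [-1.27 -0.31  9.11] 38.02871525879543
10 [521.41 169.26  85.26] [-2.19  0.32  9.82] 38.01649550021953
11 [521.43 169.23  84.34] [-1.66 -0.58 10.16] 37.92553134259151
12 [521.42 169.24  83.38] [-1.3  -0.7   9.64] 38.02981984845422
12.6 [521.43 169.25  82.85] [-1.97 -0.39 10.45] 38.1219117501218
5.3583
```

View pics/pull.png

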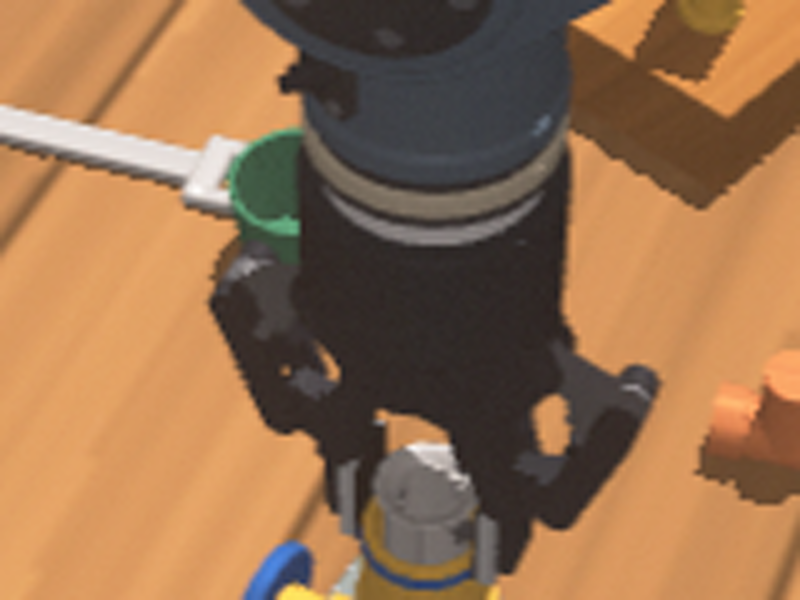

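```bash
python3 - <<'E'
from h import *
np.set_printoptions(precision=2,suppress=True)
x,y=520.7,169.2
for d in (13.2,13.8,14.4,15,15.6):
    manip.move_linear([x,y,94-d],rate=25);o=get_obs();print(d,o["tool_pos"][2],o["ft_force"])
    if o["ft_force"][2]>18: break
hand.release();o=get_obs();print(o["gripper_width"],o["ft_force"])
manip.move_linear([x,y,200],rate=120)
manip.move_ptp([533.5,-172,200],down(0.04))
print(get_obs()["time"])
a=snap("side","s1",(290,255,370,315));b=snap("side","s2",(330,100,450,220),4)
c=snap("top","t2")
cv2.imwrite("pics/m2.png",np.vstack([cv2.resize(a,(400,300)),cv2.resize(b,(400,300))]))
E
```

```text
13.2 82.29349046116624 [-2.26 -0.76 11.53]
13.8 81.94995961120208 [-1.85 -1.21 12.03]
14.4 81.92084459894151 [-3.53 -0.43 16.47]
15 81.88520777202676 [-5.46 -0.98 19.5 ]
85.48414685718065 [-0.34 -0.38  0.71]
9.3833
```

View pics/m2.png

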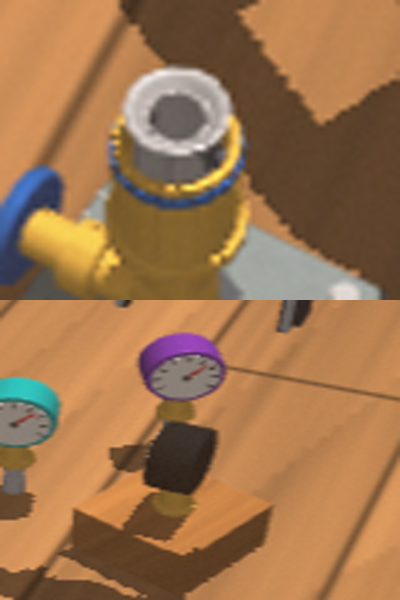

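View pics/t2.png

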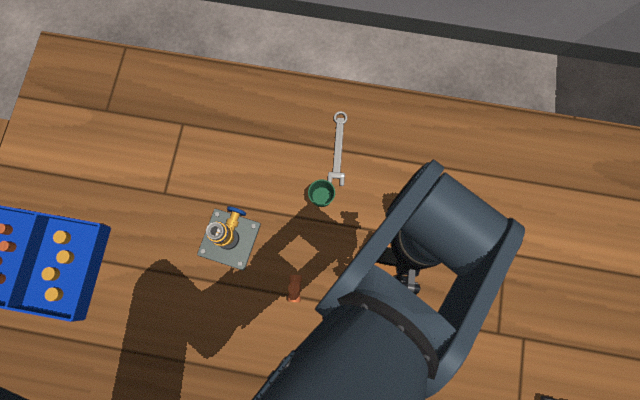

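```bash
python3 - <<'E'
from h import *
np.set_printoptions(precision=2,suppress=True)
x,y=533.5,-172
manip.move_linear([x,y,78.5],rate=80)
o=get_obs();print(o["tool_pos"],o["ft_force"])
hand.clamp(60);o=get_obs();print("grip",o["gripper_width"],o["tool_pos"],o["ft_force"],o["moment"],o["time"])
manip.move_linear([x,y,150],rate=60)
o=get_obs();print("lift",o["gripper_width"],o["tool_pos"],o["ft_force"],o["moment"],o["time"])
manip.move_ptp([521,166,255],down(0.04)) 
o=get_obs();print("over",o["tool_pos"],o["ft_force"],o["time"])
snap("side","g1",(260,150,400,300),4);snap("top","g1t",(150,160,300,300),4)
E
```

```text
[ 533.88 -172.18   79.  ] [0.17 0.07 0.34]
grip 28.839302066823628 [ 534.01 -172.16   78.9 ] [0.47 1.1  2.8 ] [ 0.08 -0.08 -0.  ] 11.75
lift 28.97542239260943 [ 533.17 -171.8   149.53] [ 0.47  0.25 -1.62] [ 0.   -0.03  0.02] 13.0917
over [521.15 164.98 254.48] [ 0.94 -0.06 -1.52] 14.425
```

View pics/g1.png

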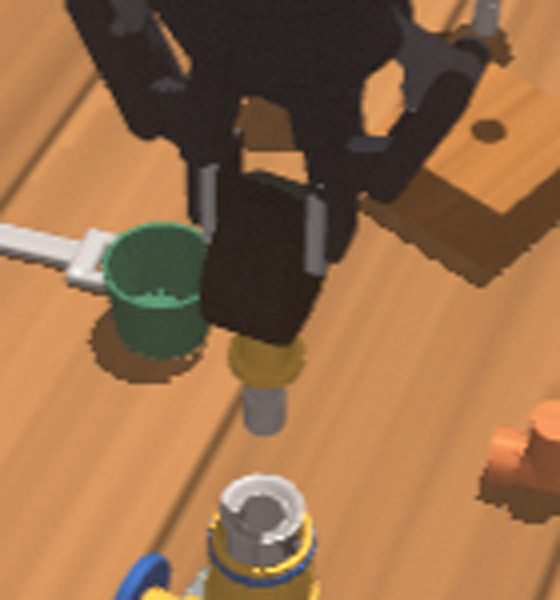

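View pics/g1t.png

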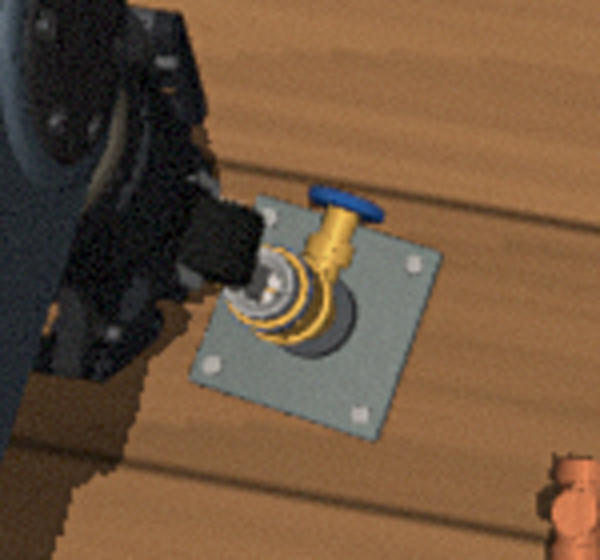

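```bash
python3 - <<'E'
from h import *
np.set_printoptions(precision=2,suppress=True)
for z in (185,186.1): print(z,onplane("side",(260+264/4,150+422/4),z))
P=onplane("side",(260+264/4,150+422/4),186.1)
for dz in (0,34.5,88): print(dz,(proj("side",P+[0,0,dz])-[260,150])*4,(proj("top",P+[0,0,dz])-[150,160])*4)
print("rim px",(proj("side",[520.8,169.2,136.8])-[260,150])*4,(proj("top",[520.8,169.2,136.8])-[150,160])*4, onplane("side",(260+263/4,150+509/4),136.8))
S=cv2.imread("pics/g1.png")[320:450,200:330];T=cv2.imread("pics/g1t.png")[180:350,160:360]
cv2.imwrite("pics/g1z.png",np.hstack([cv2.resize(S,(400,400)),cv2.resize(T,(400,400))]))
E
```

```text
185 [521.87 165.87 185.  ]
186.1 [521.53 166.71 186.1 ]
0 [264. 422.] [241.66 267.67]
34.5 [264.89 360.91] [221.7  255.83]
88 [266.39 257.91] [186.96 235.22]
rim px [262.06 508.29] [261.96 283.52] [520.33 169.37 136.8 ]
```

View pics/g1z.png

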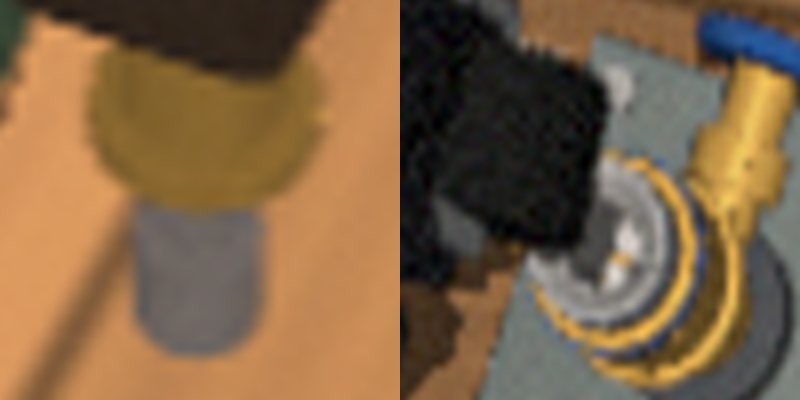

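```bash
cat > press.py <<'E'
from h import *
import sys
np.set_printoptions(precision=2,suppress=True)
def press(x,y,z0,z1,step,fmax,every=1,k=0.08,f0=None):
    z=z0;i=0;last=None
    while z>z1:
        z-=step;manip.move_linear([x,y,z],rate=20);manip.wait(0.05);o=get_obs();f=o["ft_force"]-f0;i+=1
        if i%every==0: print(round(z,1),o["tool_pos"],f,round(x,2),round(y,2))
        if f[2]>fmax: print("STOP");break
        if abs(f[0])>1.5:x+=np.clip(k*f[0],-.4,.4)
        if abs(f[1])>1.5:y+=np.clip(k*f[1],-.4,.4)
    o=get_obs();print("end",x,y,z,o["tool_pos"],o["ft_force"]-f0,o["time"]);return x,y,z
E
python3 - <<'E'
from press import *
manip.move_linear([520.5,167.4,215],rate=80);manip.wait(.2)
o=get_obs();f0=o["ft_force"];print(o["tool_pos"],f0,o["moment"])
x,y,z=press(520.5,167.4,209,181,2,8,1,f0=f0)
snap("side","p1",(260,170,400,300),4)
E
```

```text
[520.97 167.43 215.64] [-0.77  0.48 -1.74] [ 0.02 -0.01  0.03]
207 [520.53 167.39 206.94] [ 1.08 -0.04  0.18] 520.5 167.4
205 [520.43 167.4  204.94] [ 1.1  -0.55 -0.28] 520.5 167.4
203 [520.92 167.52 203.46] [ 0.91 -0.7   2.37] 520.5 167.4
201 [520.16 167.51 200.5 ] [0.63 0.4  0.11] 520.5 167.4
199 [520.26 167.46 198.63] [ 1.09  0.1  -0.76] 520.5 167.4
197 [520.3  167.39 196.78] [0.46 0.61 0.22] 520.5 167.4
195 [520.38 167.38 194.85] [-0.32  0.81 -0.52] 520.5 167.4
193 [520.4  167.39 192.84] [ 0.82  0.1  -1.31] 520.5 167.4
191 [520.43 167.4  190.86] [0.06 1.   0.37] 520.5 167.4
189 [520.44 167.38 188.85] [ 0.01  0.37 -1.73] 520.5 167.4
187 [520.48 167.37 186.85] [ 0.16 -0.03 -1.56] 520.5 167.4
185 [520.45 167.37 184.85] [ 0.26  0.51 -0.76] 520.5 167.4
183 [520.46 167.37 182.84] [ 0.99  0.29 -1.3 ] 520.5 167.4
181 [520.45 167.4  180.85] [ 1.04  1.07 -1.06] 520.5 167.4
end 520.5 167.4 181 [520.45 167.4  180.85] [ 1.04  1.07 -1.06] 19.875
```

View pics/p1.png

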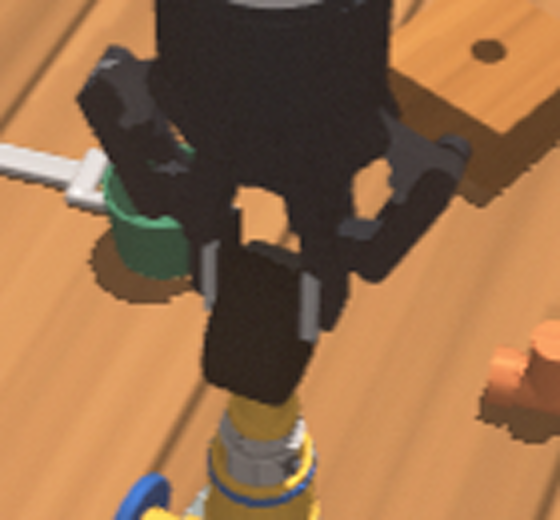

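```bash
python3 - <<'E'
from press import *
x,y=520.5,167.4;z=181.;f0=np.array([-.3,.9,-2.5]);pk=0
while z>166:
    z-=0.5;manip.move_linear([x,y,z],rate=20);manip.wait(.05);o=get_obs();f=o["ft_force"]-f0
    print(z,o["tool_pos"],f)
    if abs(f[0])>2:x+=np.clip(.08*f[0],-.3,.3)
    if abs(f[1])>2:y+=np.clip(.08*f[1],-.3,.3)
    if f[2]>20: print("STOP");break
    if pk>9 and f[2]<pk-5: print("TRIP?");break
    pk=max(pk,f[2])
print(x,y,z,get_obs()["time"])
snap("side","p2",(260,170,400,300),4)
E
```

```text
180.5 [520.48 167.42 180.51] [-0.14  0.54  1.15]
180.0 [520.52 167.41 180.06] [-1.16  0.68  2.36]
179.5 [520.6 167.5 179.5] [-0.53  0.2   2.48]
179.0 [520.66 167.5  179.  ] [1.08 0.41 1.73]
178.5 [520.62 167.47 178.51] [0.41 1.45 1.81]
178.0 [520.6  167.46 178.02] [0.68 0.93 1.34]
177.5 [520.61 167.43 177.61] [-0.24  0.37  1.82]
177.0 [520.64 167.42 177.4 ] [-0.42 -0.12  6.68]
176.5 [520.73 167.39 177.28] [-0.95  0.07  9.06]
176.0 [520.81 167.37 177.22] [-2.1   0.19 10.54]
175.5 [520.82 167.39 177.14] [-1.13  0.69 13.33]
175.0 [520.89 167.35 177.02] [-1.93  0.53 15.61]
174.5 [520.94 167.37 176.82] [-4.48 -0.51 17.75]
174.0 [520.89 167.39 176.62] [-2.52 -0.22 18.4 ]
173.5 [520.83 167.39 176.4 ] [-2.83  0.29 20.38]
STOP
519.603096583899 167.4 173.5 24.425
```

View pics/p2.png

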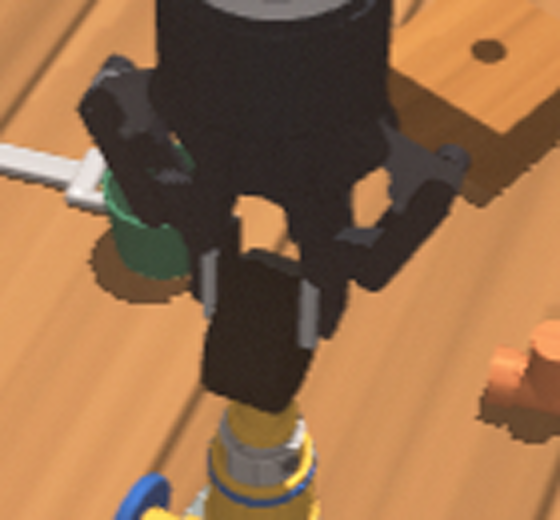

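```bash
python3 - <<'E'
from press import *
def st(s):
    o=get_obs();R=Ro.from_euler("xyz",o["ee_rot"]).as_matrix();print(s,o["tool_pos"],o["ft_force"],o["moment"],"xaxis",R[:,0]*1000,"w",o["gripper_width"],round(o["time"],2))
st("now")
manip.move_linear([520.4,167.4,178.5],rate=20);manip.wait(.1);st("up")
snap("side","p3",(300,215,360,290),8);snap("top","p3t",(170,190,270,265),6)
E
python3 -c "
import cv2
import numpy as np
a=cv2.imread('pics/p3.png');b=cv2.imread('pics/p3t.png');cv2.imwrite('pics/p3m.png',np.hstack([cv2.resize(a,(400,500)),cv2.resize(b,(400,300+200))]))"
```

```text
now [520.89 167.38 176.41] [-3.93  1.15 17.3 ] [0.28 0.85 0.01] xaxis [   3.35   -0.05 -999.99] w 28.630847161126717 24.48
up [520.42 167.37 178.03] [ 0.15  1.26 -0.15] [ 0.48 -0.06  0.08] xaxis [   -0.39    -0.01 -1000.  ] w 28.98376706247478 24.98
```

View pics/p3m.png

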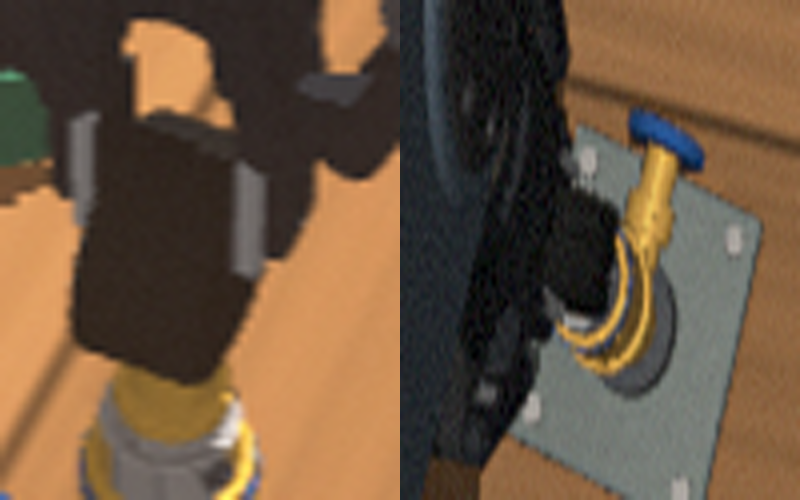

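```bash
cat >> press.py <<'E'
def rd():
    F=[];M=[]
    for _ in range(4):
        manip.wait(.04);o=get_obs();F.append(o["ft_force"]);M.append(o["moment"])
    return np.mean(F,0)-[-.3,.9,-2.3],np.mean(M,0),o
def down2(a,rx,ry):
    "tool down at yaw a, then tilted by rx, ry about the world axes"
    return (Ro.from_rotvec([rx,ry,0])*Ro.from_euler("xyz",down(a))).as_euler("xyz").tolist()
E
python3 - <<'E'
from press import *
for dx,dy in((0,0),(0,1),(0,2),(0,-1),(0,0),(1,0),(-1,0)):
    manip.move_linear([520.4+dx,167.4+dy,178.5],rate=20);f,m,o=rd();print(dx,dy,o["tool_pos"],f,m,round(o["time"],2))
manip.move_linear([520.4,167.4,178.5],rate=20)
for rx in(.01,-.01):
    manip.move_linear([520.4,167.4,178.5],rate=20,attitude=down2(.04,rx,0));f,m,o=rd();print("rx",rx,o["tool_pos"],f,m,round(o["time"],2))
E
```

```text
0 0 [520.33 167.37 178.29] [ 1.08  0.56 -0.88] [ 0.51 -0.15 -0.02] 25.49
0 1 [520.19 168.14 178.49] [-0.32 -0.96  0.14] [ 0.08  0.01 -0.  ] 25.91
0 2 [520.39 169.33 178.52] [ 0.02 -1.    0.31] [-0.02  0.03 -0.01] 26.32
0 -1 [520.59 166.86 178.59] [0.62 2.04 0.89] [ 0.73 -0.1   0.03] 26.79
0 0 [520.49 167.35 178.57] [0.89 1.42 0.67] [ 0.55 -0.07  0.02] 27.21
1 0 [520.86 167.32 178.41] [-1.03  0.47  2.23] [0.46 0.3  0.02] 27.62
-1 0 [519.92 167.41 178.58] [1.55 0.99 0.3 ] [ 0.47 -0.25  0.03] 28.04
rx 0.01 [520.24 167.26 178.46] [-0.04  0.4   1.01] [ 0.32  0.07 -0.01] 28.71
rx -0.01 [520.33 167.56 178.45] [0.5  1.54 0.76] [ 0.54  0.1  -0.01] 29.12
```

```bash
python3 - <<'E'
from press import *
x,y=520.4,169.1;z=178.5;f0=np.array([-.3,.9,-2.0]);pk=0
manip.move_linear([x,y,z],rate=20,attitude=down(.04));f,m,o=rd();print(o["tool_pos"],f,m)
while z>164:
    z-=0.5;manip.move_linear([x,y,z],rate=20);manip.wait(.04);o=get_obs();f=o["ft_force"]-f0
    print(z,o["tool_pos"],f,o["moment"])
    x+=np.clip(.5*(520.4-o["tool_pos"][0]),-.2,.2)
    if f[2]>22: print("STOP");break
    if pk>9 and f[2]<pk-5: print("TRIP?");break
    pk=max(pk,f[2])
print(x,y,z,get_obs()["time"])
snap("side","p4",(260,170,400,300),4)
E
```

```text
[520.47 168.73 178.5 ] [-0.09 -0.91  0.88] [-0.   -0.    0.02]
178.0 [520.4  169.06 177.98] [-0.11 -0.38  0.01] [-0.01 -0.02 -0.02]
177.5 [520.34 169.11 177.48] [ 0.37 -1.    0.6 ] [-0.02 -0.04 -0.03]
177.0 [520.52 169.11 177.16] [-0.09 -1.06  1.06] [ 0.01  0.05 -0.02]
176.5 [520.55 169.11 176.94] [-1.1  -0.88  4.67] [-0.03  0.18 -0.03]
176.0 [520.62 169.09 176.81] [-1.31 -0.89  8.13] [-0.14  0.41  0.  ]
175.5 [520.64 169.08 176.71] [-1.45 -1.8  10.43] [-0.07  0.4   0.08]
175.0 [520.69 169.08 176.62] [-2.06 -1.61 12.77] [-0.13  0.52  0.02]
174.5 [520.69 169.05 176.54] [-2.61 -1.77 15.23] [-0.18  0.69 -0.01]
174.0 [520.68 169.05 176.35] [-3.49 -1.69 15.42] [-0.24  0.73 -0.02]
173.5 [520.72 169.05 176.1 ] [-3.02 -2.04 17.9 ] [-0.25  0.8   0.  ]
173.0 [520.75 169.06 175.87] [-2.8  -1.82 18.71] [-0.27  0.73 -0.01]
172.5 [520.8  169.14 174.88] [-1.53 -3.12 13.58] [-0.18  0.44  0.05]
TRIP?
519.0976427860861 169.1 172.5 33.0417
```

View pics/p4.png

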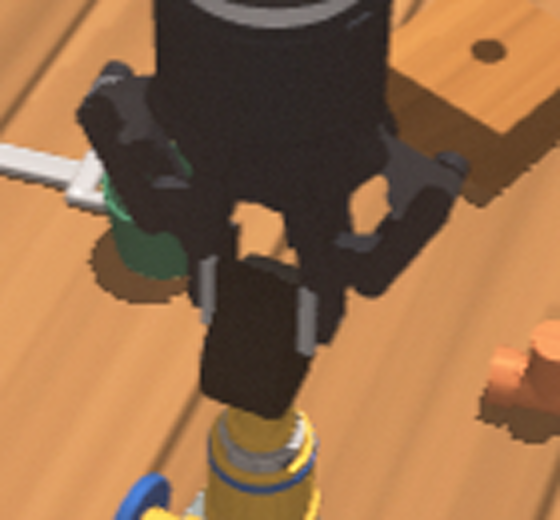

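```bash
python3 - <<'E'
from press import *
for z in (175,176.3):
    manip.move_linear([520.4,169.1,z],rate=20);f,m,o=rd();print(z,o["tool_pos"],f,m)
manip.move_linear([520.4,169.1,175.],rate=20);f,m,o=rd();print(o["tool_pos"],f,m)
hand.release();manip.wait(.2)
p=get_obs()["tool_pos"]
manip.move_linear([p[0],p[1],270],rate=90)
manip.move_ptp([420,-60,330],down(0.04))
print(get_obs()["time"],get_obs()["ft_force"])
snap("side","f1");T=snap("top","f2")
S=cv2.imread("pics/f1.png")
cv2.imwrite("pics/fz.png",np.hstack([cv2.resize(S[200:350,260:380],(400,500)),cv2.resize(T[190:290,180:260],(400,500))]))
E
```

```text
175 [520.92 169.15 175.29] [-0.07 -0.83  7.47] [-0.01  0.1  -0.01]
176.3 [519.87 169.03 175.64] [ 0.16 -0.98  0.32] [ 0.01 -0.02  0.03]
[520.34 169.04 175.3 ] [-1.   -0.88  5.35] [-0.13  0.35  0.01]
37.3833 [ 0.18  0.41 -0.39]
```

View pics/f1.png

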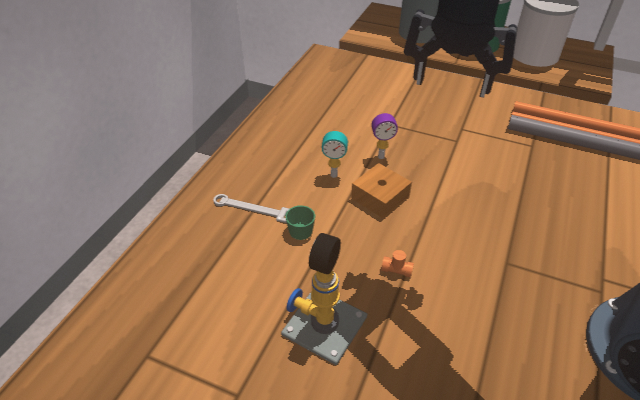

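View pics/fz.png

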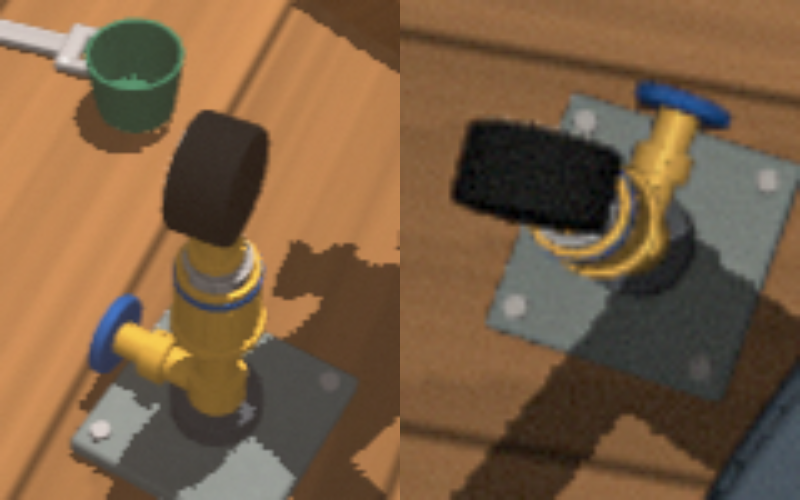

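```bash
python3 - <<'E'
from press import *
a=cv2.imread("pics/side0.png");b=cv2.imread("pics/f1.png")
g=cv2.resize(cv2.imread("pics/s1.png"),(80,60),interpolation=cv2.INTER_AREA)
c=np.zeros_like(a);c[255:315,290:370]=g
for n,im in(("start",a),("back",c),("now",b)):
    h=cv2.cvtColor(im,cv2.COLOR_BGR2HSV)[280:305,308:345]
    m=(h[...,0]>100)&(h[...,0]<130)&(h[...,1]>90);v,u=np.nonzero(m);print(n,m.sum(),u.mean()+308,v.mean()+280,v.max()+280)
z0=np.array([520.8,169.2,130.]);print([proj("side",z0-[0,0,d])[1]-proj("side",z0)[1] for d in(8.5,13)])
ims=[cv2.resize(i[260:310,300:350],(266,300),interpolation=cv2.INTER_CUBIC) for i in(a,c,b)]
cv2.imwrite("pics/cmp.png",np.hstack(ims))
print((proj("side",[520.6,169.2,138-34.5+88+1])),(proj("top",[520.6,169.2,138+54.5])))
E
```

```text
start 26 325.4230769230769 290.2692307692308 292
back 23 326.17391304347825 293.30434782608694 295
now 24 326.7916666666667 290.5833333333333 292
[np.float64(3.272320762720426), np.float64(4.985377117362532)]
[325.97 254.14] [208.05 226.65]
```

View pics/cmp.png

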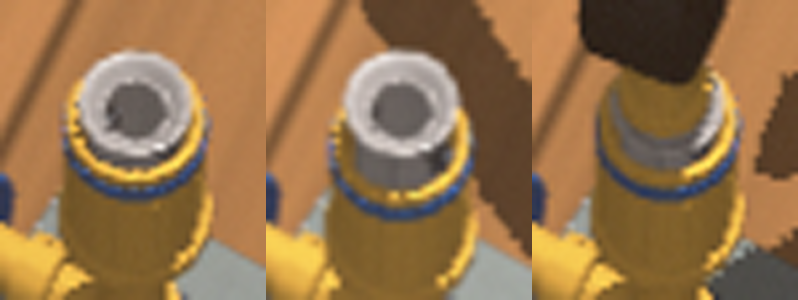

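```bash
python3 -c "
from station import order
print(order.hand_in())"
```

```text
the job is handed in; nothing more can be done
None
```

I pulled the sleeve back to its end stop and let go, and it stayed back by itself. I then lifted the gauge from its stand, pressed its plug into the coupler until the catch tripped, let go and handed the job in at about 37.4 s.

**First press:** It stuck at about 20 N because the plug was about 1.7 mm off in y and bearing on the bore. I backed off, used the wrist moment to re-centre, and pressed again.

**Second press:** The force peaked at about 19 N, under the 28 N limit, then dropped as the catch tripped.

**Last checks:**
- **Sleeve:** In the side view its blue ring is at row 290.6, against 290.3 at the start and 293.3 when pulled back, so it has sprung forward.
- **Gauge:** It stands upright, with the case within about 1 px of where I expected it.
- **Other things:** The tin, tee, wrench and both look-alikes look unmoved by eye, and the arm is clear.

**Not fully proven:**
- **Lock:** A 1.3 mm lift before letting go gave almost no upward pull on the wrist. The lock therefore rests on the force drop and the sleeve's return, not on a pull test.
- **Plug travel:** From touching the toes to tripping, the tool moved only about 2 mm, against the 3 to 4 mm expected.

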